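# Clip a sign blank into the burning jig

## Robot

A 6-joint arm with a two-finger parallel gripper is mounted at the origin on the work surface. World frame = base frame: x ahead of the robot, y to its left, z up, the work surface at z = 0. Lengths are in m, angles in rad, forces in N, time in s.
With the tool pointing down it reaches from about 0.4 to 0.825 m from the base axis. Payload 7 kg.
Tool frame: the origin (TCP) lies on the mounting face of the last link; the fingertips stand 178 mm ahead of it and the grasp point (between the pads) lies 159 mm ahead of it; z points along the fingers, y is the direction in which the jaws open and shut (so a half turn about z gives the same grasp; the last joint's range is limited). The gripper opens to 88 mm and grips with 3 to 60 N. Pads are 19 mm wide; open, the fingers measure 130 mm over their backs; the gripper's body (78 mm by 193 mm) begins 47 mm behind the grasp point.
Start: joints at [1.59, 0.359, 0.012, 0, -1.224, -0.288], TCP at [0.179, 0.651, 0.405] pointing down, gripper open.
Joint ranges: [-3.07, 3.07], [-1.43, 2.12], [-1.02, 1.25], [-3.03, 1.67], [-3.05, -0], [-3.03, 3.03]. Speed limits (rad/s): [2.39, 2.39, 3.01, 3.14, 3.14, 3.14].

## Interface

Orientations are given as [roll, pitch, yaw] about the fixed x, y, z axes, in that order (R = Rz(yaw) Ry(pitch) Rx(roll)).
In Python, from station import * gives the robot as it stands.
- The arm moves only by the tool arm_command, never from a script. Its argument "targets" is a list of rows, each a list of 3 entries, a list of its own where there are three numbers: the turn, a rotation vector about the world's x, y, z in rad, then the shift along the world's x, y, z in mm, then the closure, from 0 (fully open) to 1 (shut). In form: [[[wx, wy, wz], [tx, ty, tz], fingers], ...]. A call has 1 to 8 rows; each row shifts and turns the commanded pose from where the row before left it; what a row does not reach is not made up. A row lasts 1/10 s, in which the tool goes at most 50 mm and 8.59 degrees, less where a joint would pass 70% of its speed; a pose out of reach is approached as far as the arm can. A call with a gripper value outside its range is refused whole. The fingers move at their own pace and stop on an object; "squeeze" is the grip in N (left out, the last holds). Time passes only in rows, so rows that do not move let the fingers close. It gives the time, the measured TCP pose, the force and the opening at its end, in the units of the state.
- get_state(): the state, without advancing time (a new reading comes with each control period).
- grab_frame(name): name is "side" or "top" or "wrist"; returns (picture, depth): 400x640x3 uint8, red, green, blue; 400x640 float32, m along the optical axis (not along the pixel's ray), 0 where there is no reading.
- camera_params(name): a dict with "mtx" (3x3 intrinsics, pixels), "k1" (the pictures are not rectified: a ray, as slopes to the right and down, at radius r is drawn at 1 + k1 r^2 times it, then the intrinsics apply), "eye" and "orientation" of the camera in the world. Camera axes: x right, y down, z forward; pixel columns grow to the right and rows downward; lengths in m; the calibration is good to about 2 mm. A picture is of the moment at which its call begins: read the wrist's pose just before it. camera_params takes no time and is no camera call; for the wrist camera it gives the pose at the moment of the call.
- job_done(): hands the job in, once; it reports no verdict.
The state is a dict: "t": time; "q": joint angles; "qd": joint speeds; "joint_efforts": joint torques, N m; "eef_pos": TCP position; "ee_rot": TCP orientation; "force": force on the tool from outside, world axes, zero at the start; "moment": the same for the moment, N m; "width": finger opening in m.
Only numpy, scipy, OpenCV 4.12 (cv2) and the standard library are available. Lean on these libraries where they do the work, as an engineer would, in place of code of your own. Each camera call takes 0.05 s, during which the arm holds its last target.

## Task

Take the wooden blank that has an ear at each end off the board and slide its ears down into the two spring-clipped slots of the metal jig, pressing gently until it sits flat and fully home on the jig's rest at both ends. Do not force it against the jig, let go of it, and leave the other things on the counter where they are.

Things in the scene. Friction and masses are not known exactly. Their poses are not given: they have to be found in the camera images.
- blank: Beech sign blank, loose, lying flat on the board: a 14 mm thick plate, 56 mm wide along its x and 70 mm long along its y, with an ear in the middle of each short end, 20 mm wide (x), 18 mm long, 14 mm thick, so 106 mm over the ears. About 50 to 85 g. Origin: centre of its underside, z up. The same either way round. The only blank with ears.
- jig: Cast aluminium jig screwed to the counter: base 90 mm (x) by 150 mm (y) by 6 mm, origin at the centre of its underside, z up. At y = +49.5 and -49.5 mm stands a post 56 mm high with an upright slot, open above and towards the middle. Beside the blank's long sides (x) there is nothing above the 6 mm base, so fingers may go down there.
- slot_left (a point): Mouth of the slot at jig y = +46 mm, 56 mm above the jig's underside. The slot runs from |y| = 38 mm to its end wall at |y| = 55.5 mm (flared at the top). Two steel spring clips line it, one on each x side: faces 17 mm apart, flared to 29 mm at the mouth, each gripping the ear with about 2 N, so the 20 mm ear drags (some 4 N an end) all the way down and stays where it is left.
- slot_right (a point): The same at jig y = -46 mm.
- rest_low (a point): Point on the jig's middle axis 14 mm above its underside: the lowest setting of the dark steel rest between the posts, 34 mm (x) by 56 mm (y), on which the blank must lie flat. The rest's real top is set by hand 0 to 16 mm above this point, different each time and not reported. The push stiffens suddenly when the blank meets it.
- button_left (a joint): Round sprung button, 12 mm across, in the rest at jig y = +20 mm, standing 4 mm proud of it at 0; value = how far it is pressed in m, 0.004 when the blank lies flat on the rest there. Soft, about 1 N.
- button_right (a joint): The same at jig y = -20 mm.
- board: Laminated wooden board fixed on the counter, 220 mm (x) by 420 mm (y) by 18 mm; origin: centre of its underside. The three wooden pieces lie on it side by side, about 120 mm apart along its y, in any order.
- plain: Bystander: plain wooden rectangle without ears, 56 by 106 by 14 mm, on the board; origin: centre of its underside.
- disc: Bystander: wooden disc, 72 mm across, 14 mm thick, on the board; origin: centre of its underside.
- mouse: Bystander: black computer mouse, 100 by 60 by 32 mm; origin at its underside.
- sanding_block: Bystander: cork sanding block, 70 by 110 by 35 mm; origin at its underside.
- burning_pen: Bystander: burning pen with cork grip, 160 mm long, 16 mm thick, lying; origin at its underside.
Not all that is in view belongs to the job. What is shaped like the blank but green, pink or yellow is not meant.

How it is judged:
By the outcome, as a careful person would: the job done as asked, in the order asked, and still so for the second after the job is handed in, with the robot touching nothing.
It also fails if it takes over 62 s, if anything falls off the work surface, if the arm or the gripper's body presses on something with over 40 N, if the wrist force passes 120 N, or if a joint passes its speed limit or range.

## Working session

There is one attempt and no reset: what is moved stays moved. The work goes in short steps, Python scripts to look and compute and a tool call to move; the robot and the scene stay as the last step left them, time stands still between calls to the robot, and variables do not carry over. Pictures are saved under pics/ and viewed, and the job is handed in when it is done.

Besides the shell and the picture viewer there is one more tool, called in YAML: its name, and indented under it one key for each argument. arm_command: Moves the arm, as the interface text tells. Its arguments: {"type":"object","properties":{"targets":{"type":"array"},"squeeze":{"type":"number"}},"required":["targets"]}

```bash
ls; mkdir -p pics
python3 - <<'E'
from station import *
import cv2
print(get_state())
for n in ("top","side","wrist"):
    p=camera_params(n);print(n,p)
    im,d=grab_frame(n)
    cv2.imwrite(f"pics/{n}0.png",im[:,:,::-1])
    import numpy as np
    np.savez(f"pics/{n}0.npz",im=im,d=d,**{k:np.array(v) for k,v in p.items()})
E
```

```text
pics
{'t': 0.0, 'q': array([ 1.59010543e+00,  3.59416802e-01,  1.10700561e-02, -3.12899078e-04,
       -1.22412509e+00, -2.88082842e-01]), 'qd': array([ 7.87867489e-05,  1.47148348e-03,  5.14701480e-04,  3.24837786e-04,
       -1.22326917e-03, -9.05020692e-05]), 'joint_efforts': array([-1.44678230e-03, -5.82709587e+01,  2.93058479e+01,  6.99771255e+00,
        6.98751857e-03, -1.54856684e-04]), 'eef_pos': array([0.1792132 , 0.65058121, 0.40371468]), 'ee_rot': array([ 3.13990262e+00, -1.94054221e-04, -2.68880139e-01]), 'force': array([0.08916887, 0.30669863, 0.14803499]), 'moment': array([-0.00935593,  0.03515928, -0.01279173]), 'width': 0.08757055602075303}
top {'mtx': array([[517.54286474,   0.        , 321.47023329],
       [  0.        , 517.54286474, 191.91236094],
       [  0.        ,   0.        ,   1.        ]]), 'k1': -0.08324841320752428, 'eye': array([ 0.44178076, -0.04008661,  1.43153601]), 'orientation': array([-3.0963345 ,  0.01001556, -1.56731806])}
side {'mtx': array([[367.1191043 ,   0.        , 320.4905727 ],
       [  0.        , 367.1191043 , 198.20321059],
       [  0.        ,   0.        ,   1.        ]]), 'k1': -0.02993464042474483, 'eye': array([ 0.41453635, -0.84482288,  0.64234262]), 'orientation': array([-2.18001058, -0.01227466, -0.11095671])}
wrist {'mtx': array([[276.70214645,   0.        , 318.81130595],
       [  0.        , 276.70214645, 199.91668276],
       [  0.        ,   0.        ,   1.        ]]), 'k1': -0.043672597188658575, 'eye': array([0.25540359, 0.62982668, 0.38485202]), 'orientation': array([ 2.84631537e+00, -1.05303303e-03, -1.83979787e+00])}
```

View pics/top0.png

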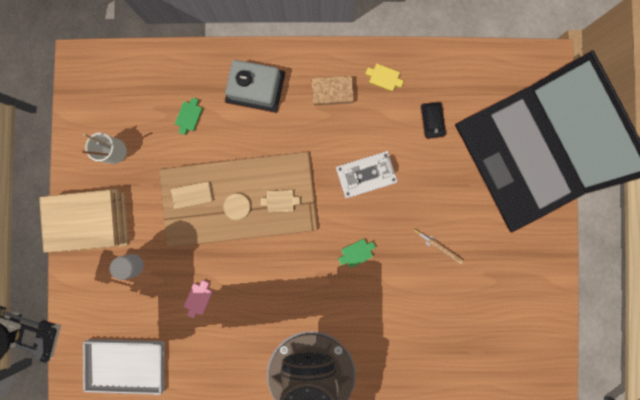

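View pics/side0.png

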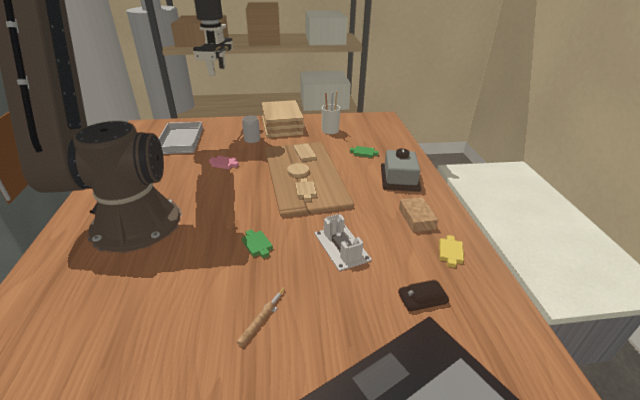

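View pics/wrist0.png

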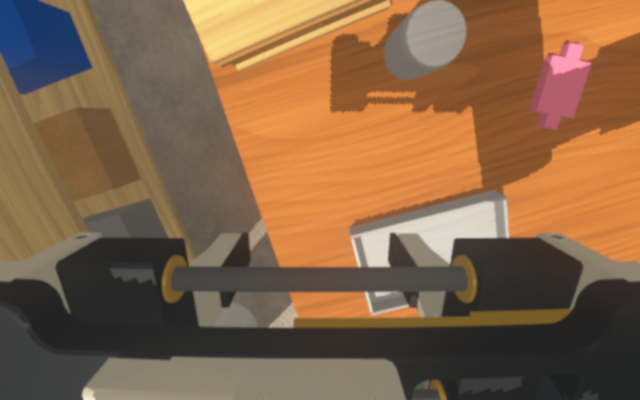

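Candidates in the top view: the eared wooden piece at (281,201), the plain one at (191,195), the disc at (237,207), greens at (189,115) and (357,252), pink at (198,298) and yellow at (384,77). I choose (281,201) because it is wooden and has two ears. Next is a close crop to check it, plus a measurement.

```bash
cat > h.py <<'E'
import numpy as np, cv2
from scipy.spatial.transform import Rotation as R
def load(n): return dict(np.load(f"pics/{n}.npz"))
def snap(n,name):
    from station import grab_frame,camera_params
    p=camera_params(n); im,d=grab_frame(n)
    s=dict(im=im,d=d,**{k:np.array(v) for k,v in p.items()})
    np.savez(f"pics/{name}.npz",**s); cv2.imwrite(f"pics/{name}.png",im[:,:,::-1]); return s
def rays(p,px):
    px=np.atleast_2d(np.asarray(px,float))
    K=p['mtx']; dist=np.array([float(p['k1']),0,0,0])
    n=cv2.undistortPointsIter(px[:,None],K,dist,None,None,(3,50,1e-9))[:,0] if hasattr(cv2,'undistortPointsIter') else cv2.undistortPoints(px[:,None],K,dist)[:,0]
    return np.c_[n,np.ones(len(n))]
def onplane(p,px,z):
    d=R.from_euler('xyz',p['orientation']).apply(rays(p,px)); e=p['eye']
    return e+d*((z-e[2])/d[:,2])[:,None]
def bydepth(p,px):
    px=np.atleast_2d(px); r=rays(p,px)
    dd=p['d'][px[:,1].astype(int),px[:,0].astype(int)]
    return R.from_euler('xyz',p['orientation']).apply(r*dd[:,None])+p['eye']
def proj(p,X):
    c=R.from_euler('xyz',p['orientation']).inv().apply(np.atleast_2d(X)-p['eye'])
    n=c[:,:2]/c[:,2:]; n=n*(1+float(p['k1'])*(n**2).sum(1,keepdims=True))
    return n*[p['mtx'][0,0],p['mtx'][1,1]]+p['mtx'][:2,2]
E
python3 - <<'E'
from h import *
p=load("top0"); im=p['im'][:,:,::-1]
a=cv2.resize(im[150:250,150:320],None,fx=4.5,fy=4.5,interpolation=cv2.INTER_CUBIC)
cv2.imwrite("pics/c1.png",a)
b=cv2.resize(im[140:210,320:410],None,fx=8,fy=8,interpolation=cv2.INTER_CUBIC)
cv2.imwrite("pics/c2.png",b)
print(bydepth(p,[[281,201],[300,225],[300,300],[345,172],[390,158],[367,175],[560,300]]))
E
```

```text
[[ 0.48013631  0.08364813  0.03241863]
 [ 0.41520601  0.03253983  0.01856219]
 [ 0.20799165  0.03269568 -0.00219685]
 [ 0.55772267 -0.08877574  0.05144998]
 [ 0.6010969  -0.21521372  0.00332978]
 [ 0.55186002 -0.14958717  0.02590969]
 [ 0.20605973 -0.69378409 -0.00267279]]
```

View pics/c1.png

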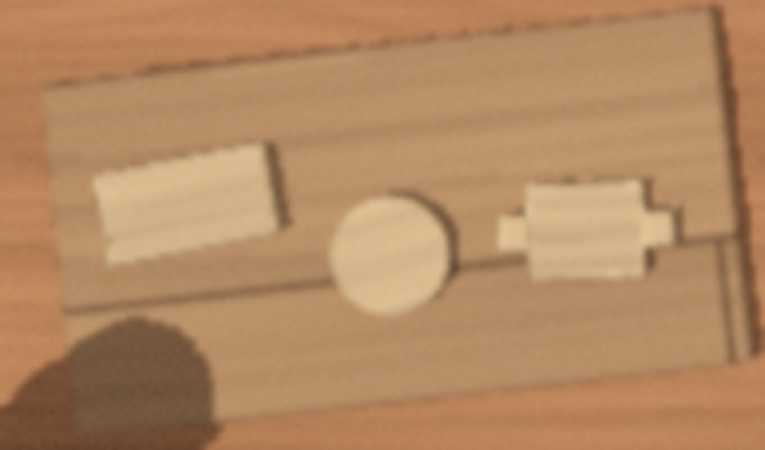

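View pics/c2.png

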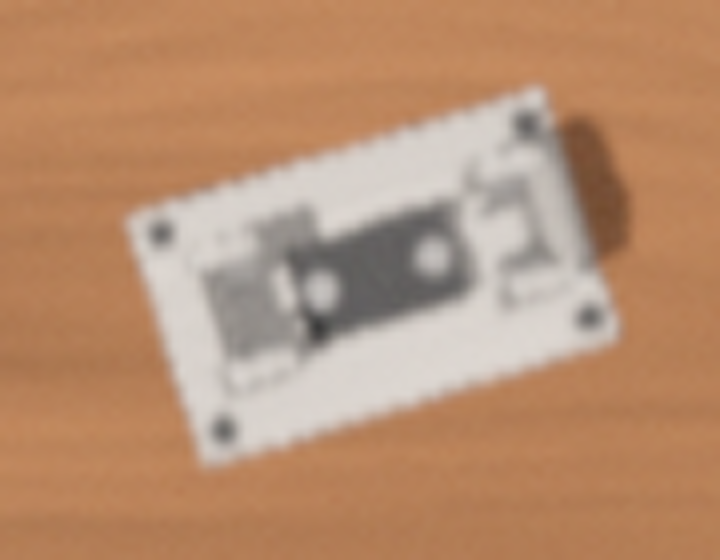

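The crop shows one wooden piece with ears, centred at (281,201). The jig is at (367,174), with the dark rest and two buttons visible. Now measuring both.

Run:
```python
from h import *
p=load("top0"); im=p['im']
hsv=cv2.cvtColor(im,cv2.COLOR_RGB2HSV); 
print(hsv[201,281],hsv[220,290],hsv[195,191], hsv[185,380],hsv[250,250])
def obj(mask,z,name):
    n,l,s,c=cv2.connectedComponentsWithStats(mask.astype(np.uint8))
    for i in range(1,n):
        if s[i,4]>150:
            cs,_=cv2.findContours((l==i).astype(np.uint8),cv2.RETR_EXTERNAL,cv2.CHAIN_APPROX_NONE)
            w=onplane(p,cs[0][:,0],z)[:,:2]*1000
            r=cv2.minAreaRect(w.astype(np.float32)); print(name,s[i],c[i].round(1),np.round(r[0],1),np.round(r[1],1),round(r[2],1))
S=hsv[...,1].astype(int);V=hsv[...,2].astype(int)
m=np.zeros(S.shape,bool); m[150:250,150:320]=True
obj(m&(V>195)&(S<120),.032,'wood')
m=np.zeros(S.shape,bool); m[140:210,320:410]=True
obj(cv2.morphologyEx((m&(S<70)).astype(np.uint8),cv2.MORPH_CLOSE,np.ones((5,5))),.006,'jig')
b=(m&(S<60)&(V<130)); obj(b,.03,'rest')
```

```text
[ 17  90 205] [ 15 112 180] [ 17  88 209] [ 16  15 220] [ 13 132 184]
wood [171 182  40  27 737] [190.4 194.8] [496.5 332.4] [ 54.3 104.6] 11.3
wood [260 190  39  22 614] [279.1 200.8] [481.5  89.2] [ 56.9 103.2] 0.3
wood [223 194  26  26 530] [235.6 206.4] [464.8 207.4] [67.9 68.4] 0.3
jig [ 336  151   61   47 1840] [366.1 174.3] [ 555.4 -148.7] [ 92.7 152.1] 17.5
rest [355 166  23  17 189] [366.3 173.8] [ 554.3 -148. ] [32.9 56.3] 15.2
```

```bash
cat >> h.py <<'E'
TP=np.array([0.1792132,0.65058121,0.40371468]); TR=R.from_euler('xyz',[3.13990262,-1.94e-4,-.26888])
_w=load("wrist0"); CO=TR.inv().apply(_w['eye']-TP); CR=TR.inv()*R.from_euler('xyz',_w['orientation'])
def vcam(tcp,yaw):
    T=R.from_euler('xyz',[np.pi,0,yaw]); q=dict(_w); q['eye']=T.apply(CO)+tcp; q['orientation']=(T*CR).as_euler('xyz'); return q
E
python3 - <<'E'
from h import *
print(CO)
for z in (.28,.33):
  for dy in (0,.04,.08,.12):
    print(z,dy,proj(vcam(np.array([.481,.089+dy,z]),-1.54),[[.4815,.089,.032],[.4815,.142,.032],[.4815,.036,.032],[.555,-.148,.056]]).round())
  for dy in (0,.05,.1):
    print('jig',z,dy,proj(vcam(np.array([.555-.3*dy,-.148+dy,z]),-1.27),[[.555,-.148,.02],[.57,-.195,.056],[.54,-.101,.056]]).round())
E
```

```text
[ 0.07896262 -0.00026322  0.01887757]
0.28 0 [[ 319.  210.]
 [ 317.  264.]
 [ 321.  149.]
 [ 208. -156.]]
0.28 0.04 [[ 320.  165.]
 [ 318.  224.]
 [ 322.   97.]
 [ 208. -226.]]
0.28 0.08 [[ 322.  115.]
 [ 320.  180.]
 [ 324.   41.]
 [ 213. -282.]]
0.28 0.12 [[ 324.   60.]
 [ 321.  131.]
 [ 326.  -19.]
 [ 224. -299.]]
jig 0.28 0 [[319. 206.]
 [319. 158.]
 [320. 274.]]
jig 0.28 0.05 [[320. 148.]
 [320.  82.]
 [320. 216.]]
jig 0.28 0.1 [[321.  84.]
 [320.  -3.]
 [321. 150.]]
0.33 0 [[319. 194.]
 [317. 241.]
 [320. 143.]
 [232. -99.]]
0.33 0.04 [[ 320.  156.]
 [ 318.  206.]
 [ 322.  101.]
 [ 231. -158.]]
0.33 0.08 [[ 321.  115.]
 [ 320.  169.]
 [ 323.   55.]
 [ 232. -216.]]
0.33 0.12 [[ 323.   70.]
 [ 321.  129.]
 [ 325.    7.]
 [ 234. -266.]]
jig 0.33 0 [[319. 191.]
 [319. 150.]
 [320. 247.]]
jig 0.33 0.05 [[320. 143.]
 [319.  89.]
 [320. 198.]]
jig 0.33 0.1 [[320.  89.]
 [320.  22.]
 [321. 143.]]
```

arm_command:
  targets:
    - [[0,0,-0.1],[23,-39,-5],0]
    - [[0,0,-0.1],[23,-39,-5],0]
    - [[0,0,-0.1],[23,-39,-5],0]
    - [[0,0,-0.1],[23,-39,-5],0]
    - [[0,0,-0.1],[23,-39,-5],0]
    - [[0,0,-0.1],[23,-39,-5],0]
    - [[0,0,-0.1],[23,-39,-5],0]
    - [[0,0,-0.1],[23,-39,-10],0]

```text
t: 0.95
eef_pos: [0.3639, 0.3371, 0.3601]
ee_rot: [-3.14, 0.001, -1.072]
force: [0.8, 0.0, -0.2]
width: 0.0878
```

arm_command:
  targets:
    - [[0,0,-0.1],[23,-39,-13],0]
    - [[0,0,-0.1],[23,-39,-16],0]
    - [[0,0,-0.1],[23,-39,-17],0]
    - [[0,0,-0.1],[23,-39,-17],0]
    - [[0,0,-0.07],[26,-44,-17],0]
    - [[0,0,0],[0,0,0],0]

```text
t: 1.55
eef_pos: [0.4802, 0.1373, 0.2784]
ee_rot: [3.138, -0.003, -1.547]
force: [-1.4, -0.6, 0.6]
width: 0.0874
```

Run:
```python
from h import *
from station import get_state
s=get_state(); print(s['t'],s['eef_pos'],s['ee_rot'],s['qd'].round(3))
p=snap("wrist","w1"); print(p['eye'],p['orientation'])
```

```text
1.55 [0.4801564  0.13733402 0.27842493] [ 3.13760664e+00 -2.63555797e-03 -1.54694877e+00] [ 0.079 -0.031  0.021  0.003 -0.025 -0.026]
[0.48218956 0.05869006 0.25966602] [ 2.84872728 -0.00427096 -3.11780717]
```

View pics/w1.png

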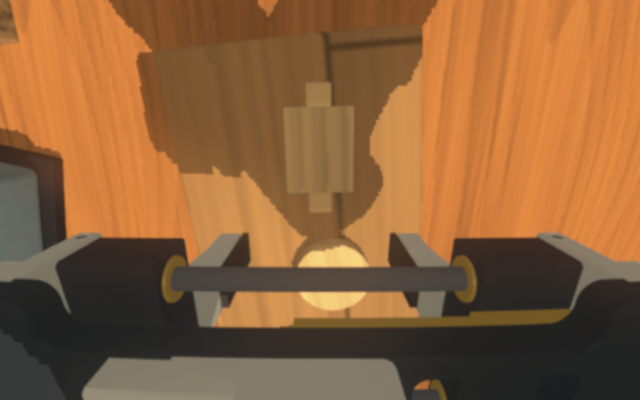

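The eared blank sits in the gripper's shadow, with body corners near (284,107), (355,107), (353,192) and (287,192). Its ears are at (318,83) and (320,212).

Run:
```python
from h import *
p=load("w1"); 
px=np.array([[284,107],[355,107],[353.5,192],[287,192],[306,83],[331,83],[309,212],[332,212]],float)
g=cv2.cvtColor(p['im'],cv2.COLOR_RGB2GRAY)
a=p['im'][60:230,250:390,::-1]; cv2.imwrite("pics/c3.png",cv2.resize(a,None,fx=3.5,fy=3.5,interpolation=cv2.INTER_CUBIC))
cr=cv2.cornerSubPix(g,px.astype(np.float32)[:,None],(4,4),(-1,-1),(3,50,.01))[:,0]
for q in (px,cr):
  w=onplane(p,q,.032)*1000; print(q.round(1).tolist()); print(w[:,:2].round(1)); print(w[:4].mean(0).round(1),w[4:].mean(0).round(1))
d=w[4:6].mean(0)-w[6:].mean(0); print(np.degrees(np.arctan2(d[0],-d[1])))
print(bydepth(p,[[320,150],[200,130]]))
```

```text
Traceback (most recent call last):
cv2.error: OpenCV(4.12.0) :-1: error: (-5:Bad argument) in function 'cornerSubPix'
> Overload resolution failed:
>  - Layout of the output array corners is incompatible with cv::Mat
>  - Expected Ptr<cv::UMat> for argument 'corners'
```

View pics/c3.png

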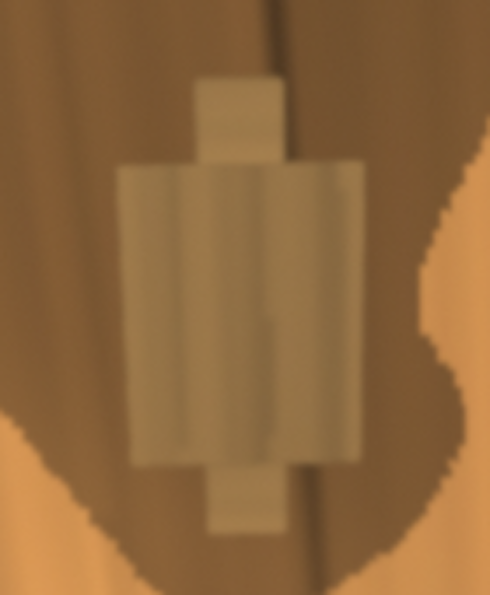

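Run:
```python
from h import *
p=load("w1"); 
c=np.array([[117,165],[365,160],[360,462],[132,466],[194,78],[284,76],[207,534],[287,533]],float)
px=(c+.5)/3.5-.5+[250,60]
w=onplane(p,px,.032)*1000; print(w[:,:2].round(1)); print(w[:4].mean(0).round(1),w[4:].mean(0).round(1))
d=w[4:6].mean(0)-w[6:].mean(0); print(np.degrees(np.arctan2(d[0],-d[1])))
d=w[:2].mean(0)-w[2:4].mean(0); print(np.degrees(np.arctan2(d[0],-d[1])))
print(np.degrees(-1.547)+90)
print(bydepth(p,[[320,150],[200,130]]))
```

```text
[[509.4  51.7]
 [453.9  49.3]
 [451.  119.3]
 [506.6 121.6]
 [492.4  33.1]
 [472.7  32.2]
 [488.  138.7]
 [468.1 138. ]]
[480.2  85.5  32. ] [480.3  85.5  32. ]
2.391821684471896
2.3445734658539474
1.3634290932616437
[[0.47964102 0.08459164 0.03325926]
 [0.5823611  0.07137452 0.0182386 ]]
```

arm_command:
  targets:
    - [[0,0,0.01],[0,-25,0],0]
    - [[0,0,0.008],[-1,-28,-10],0]
    - [[0,0,0],[0,0,-15],0]
    - [[0,0,0],[0,0,-15],0]
    - [[0,0,0],[0,0,0],0]
    - [[0,0,0],[0,0,0],0]

```text
t: 2.2
eef_pos: [0.4784, 0.0897, 0.2413]
ee_rot: [-3.142, -0.0, -1.519]
force: [0.6, 0.4, 0.2]
width: 0.0877
```

Run:
```python
from h import *
from station import get_state
s=get_state(); print(s['t'],s['eef_pos'],s['ee_rot'],s['qd'].round(3))
p=snap("wrist","w2"); print(p['eye'],p['orientation'])
```

```text
2.2 [0.47843296 0.08965801 0.24131819] [-3.14153610e+00 -1.37779472e-04 -1.51925979e+00] [-0.002 -0.01   0.012  0.004 -0.002  0.   ]
[0.48273278 0.0111653  0.22235826] [ 2.84622781e+00 -2.09884996e-04 -3.09013254e+00]
```

View pics/w2.png

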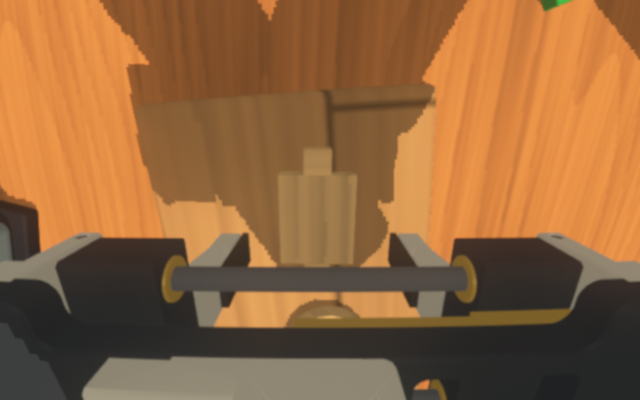

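The blank is centred between the fingers, with its ear at (318,148) and body edges at columns 278 to 356. Next I check its position from this closer view.

Run:
```python
from h import *
p=load("w2"); 
a=p['im'][130:280,250:390,::-1]; cv2.imwrite("pics/c4.png",cv2.resize(a,None,fx=4,fy=4,interpolation=cv2.INTER_CUBIC))
px=np.array([[304,149],[331.5,148.5],[278,173],[356,172.5],[279.5,262],[355,262]])
print(onplane(p,px,.032).round(4)*1000)
yw=np.radians(2.4); c=np.array([480.2,85.5])
L=np.array([[-10,-53],[10,-53],[28,-35],[-28,-35]]); M=np.array([[np.cos(yw),-np.sin(yw)],[np.sin(yw),np.cos(yw)]])
w=(L@M.T+c)/1000
print(proj(p,np.c_[w,np.full(4,.032)]).round(1))
```

```text
[[491.7  33.3  32. ]
 [473.   32.   32. ]
 [509.2  50.8  32. ]
 [454.8  47.7  32. ]
 [507.5 120.8  32. ]
 [449.1 117.7  32. ]]
[[332.3 148.8]
 [302.9 148.5]
 [277.4 174.2]
 [357.3 175. ]]
```

View pics/c4.png

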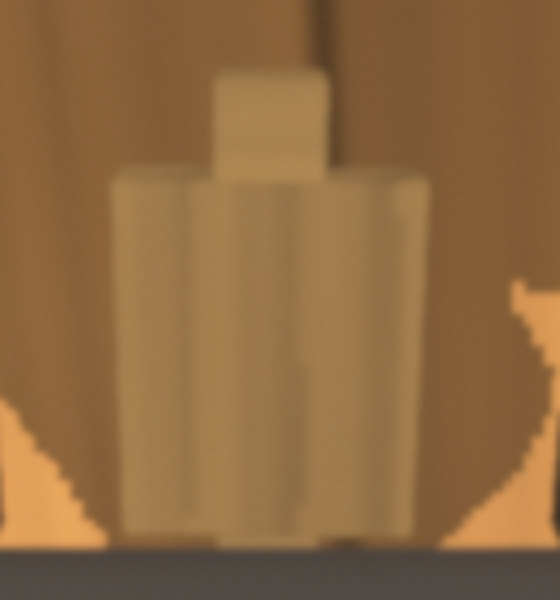

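arm_command:
  targets:
    - [[0,0,-0.01],[2,-4,-10],0]
    - [[0,0,0],[0,0,-16],0]
    - [[0,0,0],[0,0,-16],0]
    - [[0,0,0],[0,0,0],0]
    - [[0,0,0],[0,0,0],0]

```text
t: 2.75
eef_pos: [0.4805, 0.0849, 0.1989]
ee_rot: [3.141, -0.0, -1.531]
force: [-0.0, -0.6, -0.3]
width: 0.0877
```

Run:
```python
from station import get_state
s=get_state(); print(s['t'],s['eef_pos'],s['ee_rot'],s['qd'].round(3),s['force'])
```

```text
2.75 [0.48051368 0.08489725 0.19894738] [ 3.14109032e+00 -4.01693288e-04 -1.53078739e+00] [-0.    -0.017  0.007 -0.    -0.005  0.001] [-0.01329017 -0.59155856 -0.28145936]
```

arm_command:
  targets:
    - [[0,0,0],[0,0,0],1]
    - [[0,0,0],[0,0,0],1]
    - [[0,0,0],[0,0,0],1]
    - [[0,0,0],[0,0,0],1]
    - [[0,0,0],[0,0,0],1]
  squeeze: 35

```text
t: 3.25
eef_pos: [0.4804, 0.0849, 0.1991]
ee_rot: [-3.141, 0.0, -1.531]
force: [-1.3, 0.8, 2.5]
width: 0.0557
```

arm_command:
  targets:
    - [[0,0,0],[0,0,10],1]
    - [[0,0,0],[0,0,30],1]
    - [[0,0,0],[0,0,45],1]
    - [[0,0,0],[0,0,45],1]
    - [[0,0,0],[0,0,0],1]

```text
t: 3.75
eef_pos: [0.482, 0.0855, 0.3357]
ee_rot: [-3.131, 0.004, -1.53]
force: [0.3, 1.6, -0.9]
width: 0.0553
```

Run:
```python
from h import *
from station import get_state
s=get_state(); print(s['t'],s['eef_pos'],s['ee_rot'],s['force'],s['width'])
p=snap("wrist","w3")
for z in (.27,.30,.33):
 for d in (.07,.09,.11):
  print(z,d,proj(vcam(np.array([.555-.3*d,-.148+.95*d,z]),-1.27),[[.555,-.148,.006],[.5797,-.2197,.006],[.57,-.195,.056],[.54,-.101,.056]]).round()[:,1])
```

```text
3.75 [0.48203428 0.08553919 0.33573805] [-3.13143593  0.00398448 -1.52950551] [ 0.28514486  1.61041155 -0.87708388] 0.055256414782062675
0.27 0.07 [127.  29.  51. 199.]
0.27 0.09 [103.   1.  17. 172.]
0.27 0.11 [ 78. -28. -19. 144.]
0.3 0.07 [126.  39.  60. 189.]
0.3 0.09 [104.  14.  31. 165.]
0.3 0.11 [ 82. -11.   0. 140.]
0.33 0.07 [125.  47.  67. 181.]
0.33 0.09 [105.  25.  41. 160.]
0.33 0.11 [ 85.   2.  15. 138.]
```

View pics/w3.png

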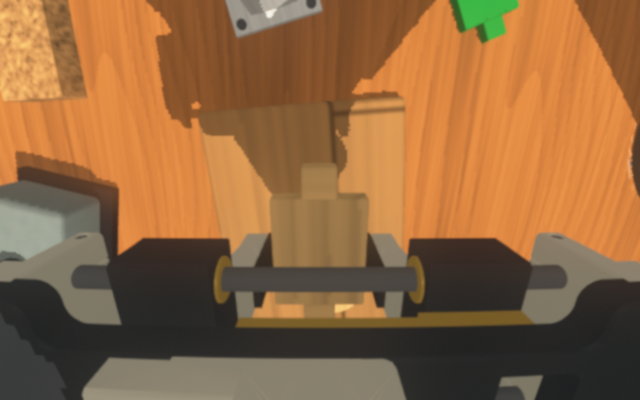

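The blank is held level between the pads, with its front ear at (320,164). The jig is coming into view at (275,10).

arm_command:
  targets:
    - [[0,0,0.05],[9,-28,0],1]
    - [[0,0,0.06],[10,-33,0],1]
    - [[0,0,0.06],[10,-33,0],1]
    - [[0,0,0.06],[10,-33,0],1]
    - [[0,0,0.03],[7,-21,-6],1]
    - [[0,0,0],[0,0,0],1]
    - [[0,0,0],[0,0,0],1]
    - [[0,0,0],[0,0,0],1]

```text
t: 4.6
eef_pos: [0.5261, -0.0627, 0.3226]
ee_rot: [3.141, 0.0, -1.271]
force: [1.2, -0.6, -1.0]
width: 0.0555
```

Run:
```python
from h import *
from station import get_state
s=get_state(); print(s['t'],s['eef_pos'],s['ee_rot'],s['force'],s['width'],s['qd'].round(3))
p=snap("wrist","w4")
a=p['im'][0:220,230:430,::-1]; cv2.imwrite("pics/c5.png",cv2.resize(a,None,fx=2.7,fy=2.7,interpolation=cv2.INTER_CUBIC))
```

```text
4.6 [ 0.52609143 -0.06273658  0.32261615] [ 3.14081149e+00  2.18614478e-04 -1.27100227e+00] [ 1.15850613 -0.58736792 -1.01346653] 0.055490618864441406 [ 0.012 -0.008  0.004  0.003  0.001  0.004]
```

View pics/c5.png

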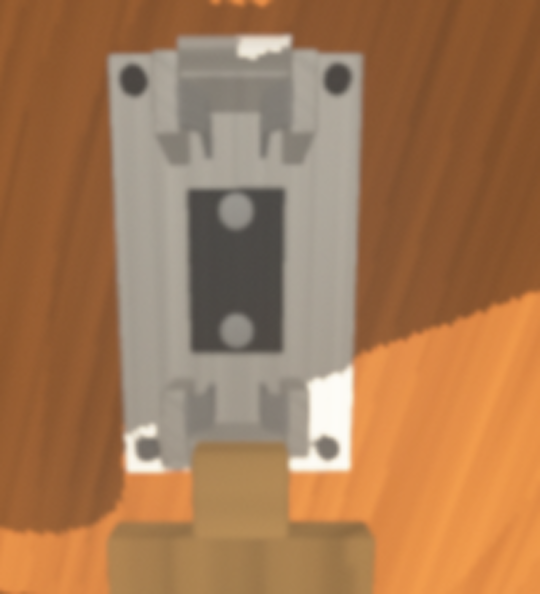

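View pics/w4.png

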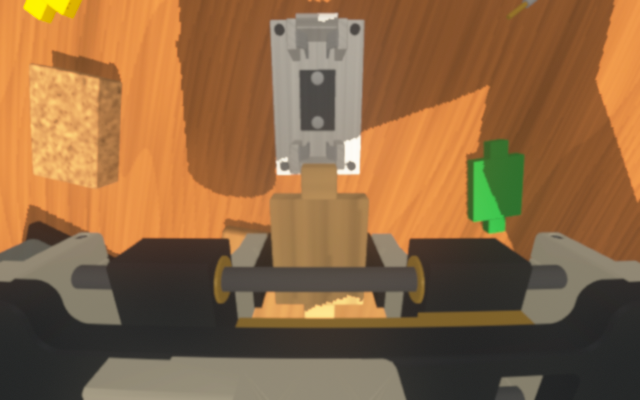

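Run:
```python
from h import *
p=load("w4"); f=lambda c:(np.array(c,float)+.5)/2.7-.5+[230,0]
def rep(n,c,z):
    w=onplane(p,f(c),z)*1000; print(n,w[:,:2].round(1).tolist(),'mean',w[:,:2].mean(0).round(1))
    d=w[:2].mean(0)-w[2:].mean(0); print('  yaw',np.degrees(np.arctan2(d[0],-d[1])).round(2),'L',np.linalg.norm(d[:2]).round(1),'W',np.linalg.norm(w[0,:2]-w[1,:2]).round(1),np.linalg.norm(w[2,:2]-w[3,:2]).round(1)); return w
rep('base',[[109,55],[362,55],[350,470],[125,470]],.006)
rep('screws',[[133,80],[338,78],[328,447],[148,447]],.007)
for z in (.014,.018,.022,.026,.03): rep('rest%g'%z,[[188,189],[285,189],[284,353],[191,353]],z)
for z in (.018,.022,.026,.03,.034): rep('but%g'%z,[[236,211],[236,211],[236,330],[236,330]],z)
# depth for rest
print(bydepth(p,f([[215,270],[260,270],[235,250],[150,300],[235,130]]))[:,2].round(4))
T=np.array([526.1,-62.7,322.6]); zt=(T[2]-167)/1000
w=rep('ear',[[199,445],[287,445],[370,526],[112,526]],zt)
Rt=R.from_euler('xyz',[np.pi,0,-1.271]); print(Rt.inv().apply(w-T).round(1))
```

```text
base [[620.0, -209.1], [534.5, -235.5], [489.0, -92.9], [576.1, -66.0]] mean [ 554.9 -150.9]
  yaw 17.38 L 149.6 W 89.5 91.2
screws [[609.5, -203.5], [540.2, -225.6], [500.7, -99.3], [569.6, -78.1]] mean [ 555.  -151.6]
  yaw 17.51 L 132.0 W 72.7 72.0
rest0.014 [[580.0, -173.6], [546.9, -183.9], [529.5, -129.2], [563.0, -118.8]] mean [ 554.8 -151.4]
  yaw 17.47 L 57.4 W 34.7 35.1
rest0.018 [[579.6, -173.1], [546.9, -183.2], [529.7, -129.3], [562.8, -119.1]] mean [ 554.8 -151.2]
  yaw 17.47 L 56.6 W 34.2 34.6
rest0.022 [[579.2, -172.6], [547.0, -182.6], [530.0, -129.4], [562.6, -119.3]] mean [ 554.7 -151. ]
  yaw 17.47 L 55.8 W 33.7 34.1
rest0.026 [[578.8, -172.1], [547.0, -182.0], [530.3, -129.5], [562.4, -119.6]] mean [ 554.6 -150.8]
  yaw 17.47 L 55.0 W 33.2 33.6
rest0.03 [[578.3, -171.6], [547.0, -181.3], [530.6, -129.6], [562.2, -119.9]] mean [ 554.5 -150.6]
  yaw 17.47 L 54.2 W 32.8 33.2
but0.018 [[561.3, -171.2], [561.3, -171.2], [549.2, -131.9], [549.2, -131.9]] mean [ 555.3 -151.5]
  yaw 17.08 L 41.0 W 0.0 0.0
but0.022 [[561.1, -170.7], [561.1, -170.7], [549.2, -132.0], [549.2, -132.0]] mean [ 555.2 -151.4]
  yaw 17.08 L 40.5 W 0.0 0.0
but0.026 [[561.0, -170.2], [561.0, -170.2], [549.2, -132.1], [549.2, -132.1]] mean [ 555.1 -151.2]
  yaw 17.08 L 39.9 W 0.0 0.0
but0.03 [[560.8, -169.8], [560.8, -169.8], [549.2, -132.2], [549.2, -132.2]] mean [ 555. -151.]
  yaw 17.08 L 39.3 W 0.0 0.0
but0.034 [[560.6, -169.3], [560.6, -169.3], [549.3, -132.3], [549.3, -132.3]] mean [ 554.9 -150.8]
  yaw 17.08 L 38.7 W 0.0 0.0
[0.0245 0.026  0.0246 0.0063 0.0076]
ear [[549.9, -111.4], [533.2, -116.6], [511.5, -105.7], [562.4, -90.0]] mean [ 539.2 -105.9]
  yaw 15.83 L 16.8 W 17.6 53.2
[[ 53.6  -8.4 167. ]
 [ 53.6   9.2 167. ]
 [ 36.8  26.6 167. ]
 [ 36.8 -26.6 167. ]]
```

Run:
```python
from h import *
p=load("w4")
Rt=R.from_euler('xyz',[np.pi,0,-1.271]);T=np.array([.5261,-.0627,.3226])
px=np.array([[319,170],[319,180],[319,190],[319,205],[319,220],[319,235],[319,250],[319,262],[290,210],[350,210],[290,250],[350,250]])
w=bydepth(p,px); print(np.c_[px,w.round(4),Rt.inv().apply(w-T).round(4)*1000])
a=p['im'][150:320,250:390,::-1]; cv2.imwrite("pics/c6.png",cv2.resize(a,None,fx=3.5,fy=3.5,interpolation=cv2.INTER_CUBIC))
p=snap("side","s1")
uv=proj(p,T+Rt.apply([0,0,.16]))[0]; print(uv)
x,y=int(uv[0]),int(uv[1]); x=max(60,x);a=p['im'][y-70:y+50,x-80:x+80,::-1]; cv2.imwrite("pics/c7.png",cv2.resize(a,None,fx=5,fy=5,interpolation=cv2.INTER_CUBIC))
```

```text
[[ 3.190e+02  1.700e+02  5.411e-01 -1.114e-01  1.575e-01  5.090e+01
   0.000e+00  1.651e+02]
 [ 3.190e+02  1.800e+02  5.394e-01 -1.057e-01  1.558e-01  4.500e+01
   0.000e+00  1.668e+02]
 [ 3.190e+02  1.900e+02  5.377e-01 -1.002e-01  1.554e-01  3.930e+01
   0.000e+00  1.672e+02]
 [ 3.190e+02  2.050e+02  5.352e-01 -9.240e-02  1.569e-01  3.100e+01
   0.000e+00  1.657e+02]
 [ 3.190e+02  2.200e+02  5.325e-01 -8.360e-02  1.563e-01  2.190e+01
   0.000e+00  1.663e+02]
 [ 3.190e+02  2.350e+02  5.299e-01 -7.520e-02  1.573e-01  1.300e+01
   0.000e+00  1.653e+02]
 [ 3.190e+02  2.500e+02  5.270e-01 -6.560e-02  1.565e-01  3.100e+00
   0.000e+00  1.661e+02]
 [ 3.190e+02  2.620e+02  5.248e-01 -5.850e-02  1.574e-01 -4.400e+00
   0.000e+00  1.652e+02]
 [ 2.900e+02  2.100e+02  5.499e-01 -8.420e-02  1.555e-01  2.760e+01
  -1.640e+01  1.671e+02]
 [ 3.500e+02  2.100e+02  5.177e-01 -9.460e-02  1.567e-01  2.800e+01
   1.740e+01  1.659e+02]
 [ 2.900e+02  2.500e+02  5.433e-01 -6.010e-02  1.556e-01  2.600e+00
  -1.720e+01  1.670e+02]
 [ 3.500e+02  2.500e+02  5.096e-01 -7.110e-02  1.567e-01  3.100e+00
   1.830e+01  1.659e+02]]
[327.8072933  175.03325583]
```

View pics/c6.png

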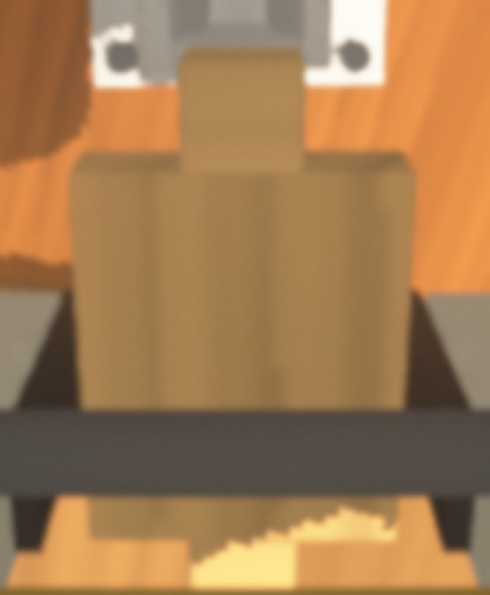

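View pics/c7.png

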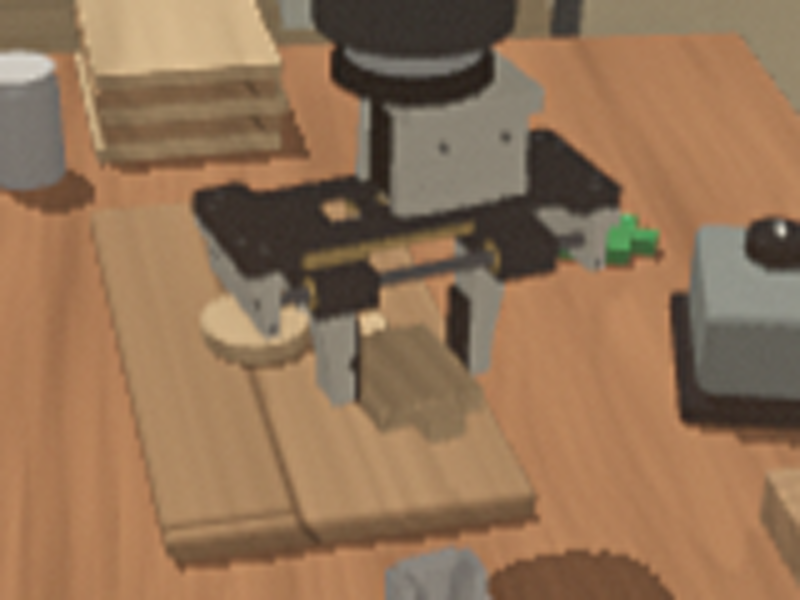

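Run:
```python
from h import *
p=load("w4")
Rt=R.from_euler('xyz',[np.pi,0,-1.271]);T=np.array([.5261,-.0627,.3226])
f=lambda c:(np.array(c,float)+.5)/3.5-.5+[250,150]
for z in (.1556,.15):
  w=onplane(p,f([[181,60],[303,60],[71,175],[414,173],[90,540],[395,537]]),z); print((Rt.inv().apply(w-T)*1000).round(1).tolist())
```

```text
[[52.3, -9.5, 167.0], [52.3, 9.3, 167.0], [33.8, -27.4, 167.0], [34.1, 27.4, 167.0], [-35.6, -27.8, 167.0], [-35.0, 27.7, 167.0]]
[[51.3, -9.9, 172.6], [51.3, 9.7, 172.6], [32.1, -28.5, 172.6], [32.4, 28.4, 172.6], [-39.9, -28.8, 172.6], [-39.3, 28.8, 172.6]]
```

The crops show the blank level and square in the jaws: front ear edge at about (319,167), jig base corners at (270,20), (364,20), (359,174) and (276,174). The jig centre is about (555.0, -151.2) mm at yaw 17.4°. The top and wrist cameras agree on the blank-to-jig offset within about 1 mm.

arm_command:
  targets:
    - [[0,0,0],[8,-24,0],1]
    - [[0,0,0.004],[11,-33,-10],1]
    - [[0,0,0],[10,-32,-20],1]
    - [[0,0,0],[0,0,-20],1]
    - [[0,0,0],[0,0,-10],1]
    - [[0,0,0],[0,0,0],1]
    - [[0,0,0],[0,0,0],1]
    - [[0,0,0],[0,0,0],1]

```text
t: 5.5
eef_pos: [0.5559, -0.1514, 0.2642]
ee_rot: [-3.14, -0.001, -1.265]
force: [-0.3, -0.4, -0.9]
width: 0.0556
```

Run:
```python
from h import *
from station import get_state
s=get_state(); print(s['t'],s['eef_pos'],s['ee_rot'],s['force'],s['moment'],s['width'],s['qd'].round(3))
p=snap("wrist","w5")
a=p['im'][100:320,250:390,::-1]; cv2.imwrite("pics/c8.png",cv2.resize(a,None,fx=2.7,fy=2.7,interpolation=cv2.INTER_CUBIC))
p=snap("side","s2")
a=p['im'][150:290,260:420,::-1]; cv2.imwrite("pics/c9.png",cv2.resize(a,None,fx=4.2,fy=4.2,interpolation=cv2.INTER_CUBIC))
```

```text
5.5 [ 0.55585843 -0.15140253  0.26416507] [-3.13977025e+00 -6.90880133e-04 -1.26540134e+00] [-0.27484125 -0.35011212 -0.94615101] [ 0.07399246  0.03656093 -0.00649145] 0.05558058916064006 [-0.002 -0.002 -0.    -0.003  0.002  0.001]
```

View pics/c8.png

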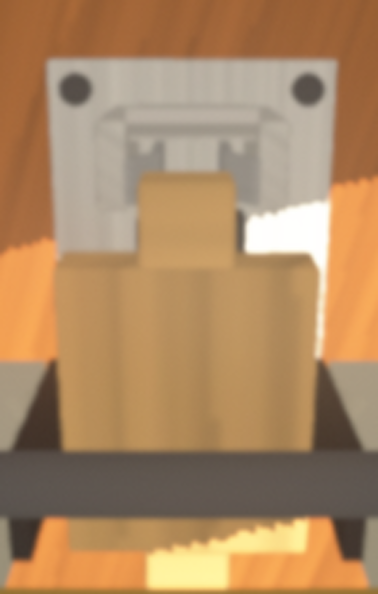

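View pics/c9.png

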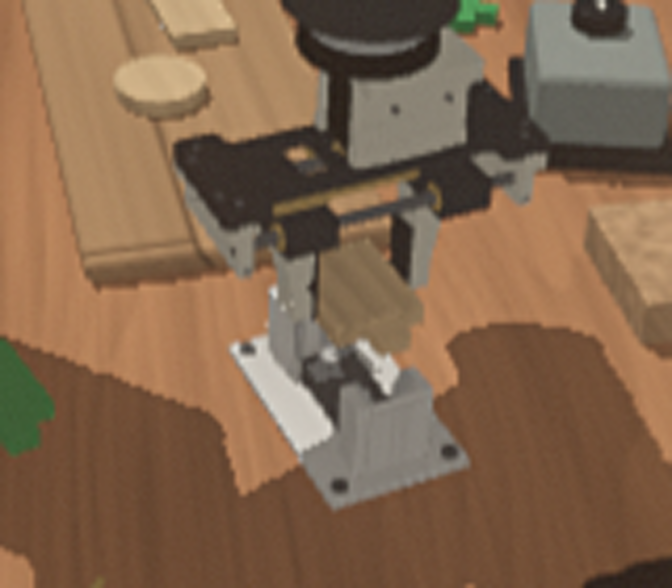

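Run:
```python
from h import *
p=load("w5")
T=np.array([.5559,-.1514,.2642]); Rt=R.from_euler('xyz',[-3.1398,-.0007,-1.2654]); 
f=lambda c:(np.array(c,float)+.5)/2.7-.5+[250,100]
def rep(n,c,z):
  w=onplane(p,f(c),z); print(n,(Rt.inv().apply(w-T)*1000).round(1)[:,:2].tolist(),(w[:,:2].mean(0)*1000).round(1))
rep('base far corners',[[47,59],[337,60]],.006)   # expect jig y=-75
rep('screws',[[76,89],[307,89]],.0065)   # y=-66
rep('post top',[[125,107],[260,107],[96,122],[289,122],[125,124],[260,124]],.056)
rep('ear',[[139,180],[236,180],[56,268],[319,268]],T[2]-.167)
j=np.array([.555,-.1512]);a=.3035;M=np.array([[np.cos(a),-np.sin(a)],[np.sin(a),np.cos(a)]])
for x,y in ((0,-75),(0,-66),(0,-55.5)): print(((M@[x/1000,y/1000]+j)*1000).round(1))
```

```text
base far corners [[74.3, -43.5], [74.0, 46.3]] [ 577.3 -222.6]
screws [[65.2, -34.8], [65.2, 37.3]] [ 574.8 -214. ]
post top [[63.6, -15.6], [63.6, 18.0], [59.9, -22.9], [59.9, 25.4], [59.4, -15.7], [59.4, 18.1]] [ 573.5 -209.9]
ear [[52.5, -9.8], [52.5, 9.6], [34.1, -27.3], [34.2, 27.2]] [ 569.3 -192.7]
[ 577.4 -222.8]
[ 574.7 -214.2]
[ 571.6 -204.2]
```

arm_command:
  targets:
    - [[0,0,0],[-1.2,-0.4,-5],1]
    - [[0,0,0],[0,0,-8],1]
    - [[0,0,0],[0,0,-6],1]
    - [[0,0,0],[0,0,0],1]
    - [[0,0,0],[0,0,0],1]

```text
t: 6.1
eef_pos: [0.5542, -0.1526, 0.2434]
ee_rot: [3.141, 0.0, -1.267]
force: [-0.3, 0.1, -0.3]
width: 0.0559
```

Run:
```python
from h import *
from station import get_state
s=get_state(); print(s['t'],s['eef_pos'],s['ee_rot'],s['force'],s['moment'],s['width'],s['qd'].round(3))
p=snap("wrist","w6")
a=p['im'][100:320,250:390,::-1]; cv2.imwrite("pics/c10.png",cv2.resize(a,None,fx=2.7,fy=2.7,interpolation=cv2.INTER_CUBIC))
```

```text
6.1 [ 0.55417378 -0.15258211  0.24344621] [ 3.14067551e+00  9.69335792e-05 -1.26678853e+00] [-0.34182947  0.08758153 -0.31408182] [ 0.08524275 -0.06060434 -0.00652604] 0.055881772957131724 [-0.001 -0.009  0.007  0.002 -0.002  0.001]
```

View pics/c10.png

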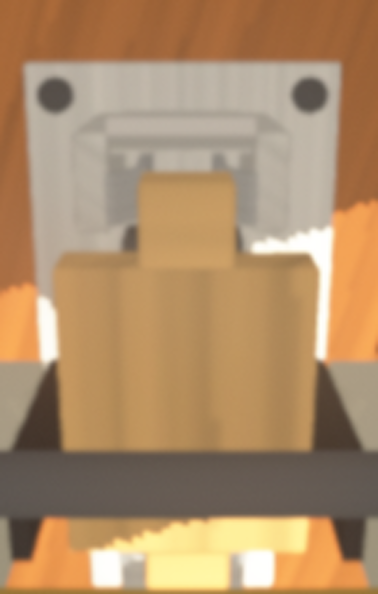

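The ear at (319,170) is lined up over the far slot, about 0.6 mm off across and 0.9 mm along, so I make a small correction.

arm_command:
  targets:
    - [[0,0,0],[0.3,1,0],1]
    - [[0,0,0],[0,0,-3],1]
    - [[0,0,0],[0,0,0],1]
    - [[0,0,0],[0,0,0],1]

```text
t: 6.55
eef_pos: [0.5545, -0.1515, 0.2408]
ee_rot: [3.141, 0.0, -1.267]
force: [-0.6, -0.1, -1.2]
width: 0.0554
```

```bash
cat > st.py <<'E'
from station import get_state
import numpy as np
s=get_state(); print(s['t'],(s['eef_pos']*1000).round(2),s['ee_rot'].round(4),s['force'].round(2),s['moment'].round(2),s['width'].__round__(4),'zb',round(s['eef_pos'][2]*1000-181,2))
E
python3 st.py
```

```text
6.55 [ 554.46 -151.5   240.83] [ 3.1414  0.     -1.2667] [-0.55 -0.11 -1.24] [ 0.03 -0.03  0.02] 0.0554 zb 59.83
```

arm_command:
  targets:
    - [[0,0,0],[0,0,-3],1]
    - [[0,0,0],[0,0,-3],1]
    - [[0,0,0],[0,0,-3],1]
    - [[0,0,0],[0,0,-3],1]
    - [[0,0,0],[0,0,0],1]

```text
t: 7.05
eef_pos: [0.5548, -0.1516, 0.2289]
ee_rot: [-3.141, -0.001, -1.266]
force: [1.4, -2.0, 1.3]
width: 0.0553
```

```bash
python3 st.py
```

```text
7.05 [ 554.83 -151.61  228.94] [-3.1411e+00 -5.0000e-04 -1.2665e+00] [ 1.44 -2.04  1.25] [-0.46 -0.39 -0.01] 0.0553 zb 47.94
```

arm_command:
  targets:
    - [[0,0,0],[0,0,-2],1]
    - [[0,0,0],[0,0,-2],1]
    - [[0,0,0],[0,0,-2],1]
    - [[0,0,0],[0,0,-2],1]
    - [[0,0,0],[0,0,0],1]

```text
t: 7.55
eef_pos: [0.5546, -0.1515, 0.2205]
ee_rot: [3.142, 0.0, -1.267]
force: [1.8, -0.3, 0.0]
width: 0.0558
```

```bash
python3 st.py
```

```text
7.55 [ 554.58 -151.47  220.49] [ 3.1416e+00  1.0000e-04 -1.2668e+00] [ 1.82 -0.3   0.03] [-0.19 -0.76  0.  ] 0.0558 zb 39.49
```

```bash
python3 - <<'E'
from h import *
p=snap("wrist","w7")
a=p['im'][100:320,250:390,::-1]; a=cv2.resize(a,None,fx=2.7,fy=2.7,interpolation=cv2.INTER_CUBIC)
p=snap("side","s3")
b=p['im'][170:290,280:400,::-1]; b=cv2.resize(b,(420,420),interpolation=cv2.INTER_CUBIC)
o=np.zeros((594,798,3),np.uint8); o[:a.shape[0],:378]=a[:594]; o[:420,378:]=b; cv2.imwrite("pics/c11.png",o)
E
python3 st.py
```

```text
7.65 [ 554.55 -151.49  220.52] [ 3.1415e+00  1.0000e-04 -1.2669e+00] [ 2.3  -0.24 -2.71] [-0.21 -0.8  -0.03] 0.0554 zb 39.52
```

View pics/c11.png

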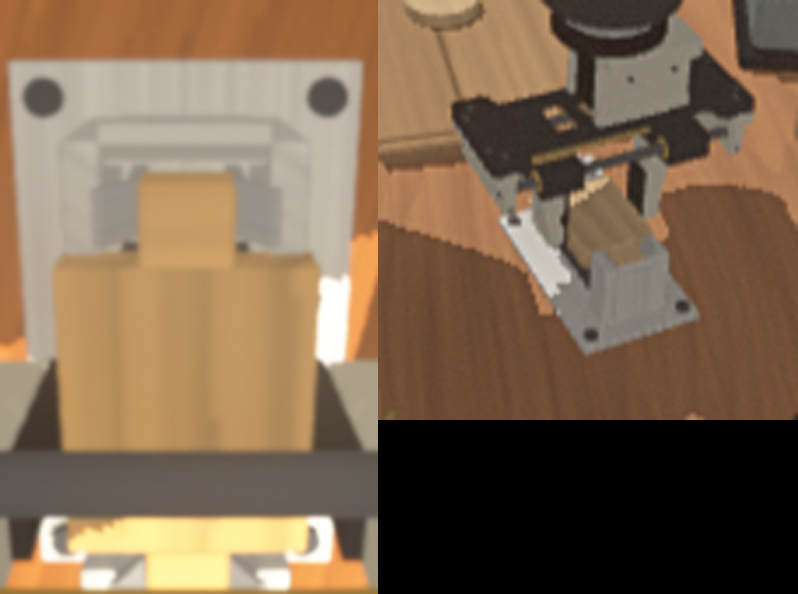

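arm_command:
  targets:
    - [[0,0,0],[0,0,-2],1]
    - [[0,0,0],[0,0,-2],1]
    - [[0,0,0],[0,0,0],1]

```text
t: 7.95
eef_pos: [0.5545, -0.1515, 0.2166]
ee_rot: [3.142, 0.0, -1.267]
force: [1.1, 0.1, 0.5]
width: 0.0555
```

arm_command:
  targets:
    - [[0,0,0],[0,0,-2],1]
    - [[0,0,0],[0,0,-2],1]
    - [[0,0,0],[0,0,0],1]

```text
t: 8.25
eef_pos: [0.5545, -0.1515, 0.2126]
ee_rot: [3.141, 0.0, -1.267]
force: [1.5, -0.0, -0.1]
width: 0.056
```

```bash
python3 st.py
```

```text
8.25 [ 554.5  -151.51  212.58] [ 3.1415  0.     -1.2668] [ 1.5  -0.03 -0.1 ] [-0.06 -0.87 -0.08] 0.056 zb 31.58
```

```bash
cat > v.py <<'E'
from h import *
import sys
p=snap("wrist",sys.argv[1])
print('blank z by depth', bydepth(p,[[319,175],[319,185],[319,205],[319,220],[300,215],[340,215],[319,235],[319,250],[300,250],[340,250]])[:,2].round(4))
a=p['im'][100:320,250:390,::-1]; a=cv2.resize(a,None,fx=2.7,fy=2.7,interpolation=cv2.INTER_CUBIC)
q=snap("side","s"+sys.argv[1])
b=q['im'][180:280,290:390,::-1]; b=cv2.resize(b,(420,420),interpolation=cv2.INTER_CUBIC)
o=np.zeros((594,798,3),np.uint8); o[:,:378]=a[:594]; o[:420,378:]=b; cv2.imwrite(f"pics/v{sys.argv[1]}.png",o)
E
python3 v.py w8; python3 st.py
```

```text
blank z by depth [0.0467 0.047  0.0458 0.0457 0.0456 0.1936 0.0459 0.0468 0.0464 0.047 ]
8.35 [ 554.48 -151.53  212.59] [ 3.1414e+00  1.0000e-04 -1.2669e+00] [ 2.2  -0.2  -0.93] [-0.12 -0.93 -0.03] 0.0557 zb 31.59
```

View pics/vw8.png

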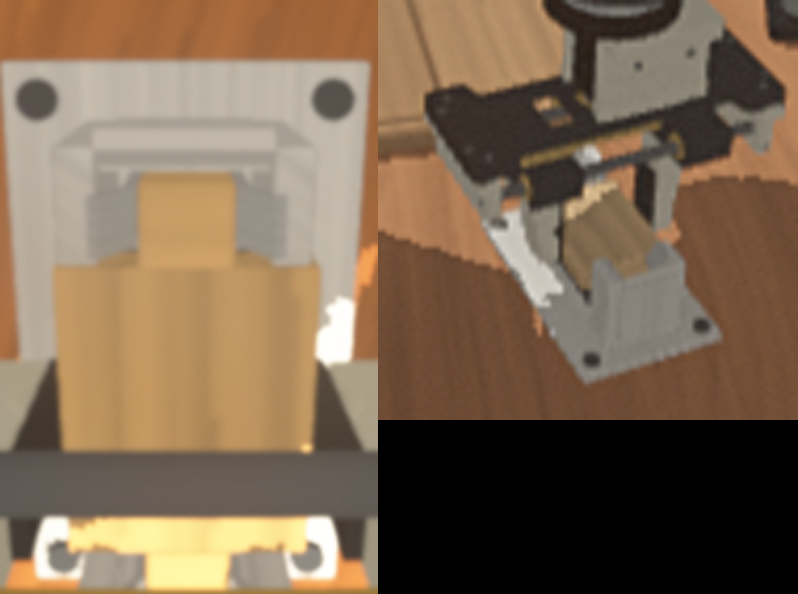

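Both ears are in the slots, with the far one gripped between clips at (319,172). The depth reading puts the blank's top at 46 mm, so it has not slipped. Continuing gently.

arm_command:
  targets:
    - [[0,0,0],[0,0,-1.5],1]
    - [[0,0,0],[0,0,-1.5],1]

```text
t: 8.55
eef_pos: [0.5546, -0.1515, 0.21]
ee_rot: [-3.141, -0.0, -1.267]
force: [1.7, 0.1, 3.1]
width: 0.0558
```

arm_command:
  targets:
    - [[0,0,0],[0,0,-1],1]
    - [[0,0,0],[0,0,-1],1]

```text
t: 8.75
eef_pos: [0.5546, -0.1515, 0.2079]
ee_rot: [-3.141, -0.0, -1.267]
force: [2.2, 0.6, 4.3]
width: 0.0553
```

arm_command:
  targets:
    - [[0,0,0],[0,0,-1],1]
    - [[0,0,0],[0,0,0],1]

```text
t: 8.95
eef_pos: [0.5546, -0.1515, 0.2068]
ee_rot: [-3.141, -0.0, -1.267]
force: [2.6, 1.1, 3.0]
width: 0.0557
```

```bash
python3 st.py
```

```text
8.95 [ 554.58 -151.5   206.82] [-3.1414e+00 -1.0000e-04 -1.2668e+00] [2.56 1.06 2.95] [ 0.13 -0.8  -0.07] 0.0557 zb 25.82
```

arm_command:
  targets:
    - [[0,0,0],[0.4,0,-0.7],1]
    - [[0,0,0],[0,0,-0.7],1]

```text
t: 9.15
eef_pos: [0.5548, -0.1515, 0.2055]
ee_rot: [3.141, 0.0, -1.267]
force: [0.7, 1.0, 4.2]
width: 0.0552
```

```bash
python3 st.py
```

```text
9.15 [ 554.8  -151.51  205.46] [ 3.1413e+00  1.0000e-04 -1.2668e+00] [0.67 0.98 4.23] [ 0.36 -0.2  -0.02] 0.0552 zb 24.46
```

arm_command:
  targets:
    - [[0,0,0],[0,0,-0.7],1]
    - [[0,0,0],[0,0,0],1]

```text
t: 9.35
eef_pos: [0.5548, -0.1515, 0.2046]
ee_rot: [3.141, 0.0, -1.267]
force: [0.4, 1.1, 3.6]
width: 0.0558
```

```bash
python3 st.py
```

```text
9.35 [ 554.79 -151.52  204.64] [ 3.1412e+00  1.0000e-04 -1.2668e+00] [0.44 1.08 3.57] [ 0.28 -0.27 -0.04] 0.0558 zb 23.64
```

arm_command:
  targets:
    - [[0,0,0],[0,0,-0.7],1]
    - [[0,0,0],[0,0,0],1]

```text
t: 9.55
eef_pos: [0.5548, -0.1515, 0.2044]
ee_rot: [3.141, -0.0, -1.267]
force: [-2.1, 1.0, 7.4]
width: 0.0557
```

arm_command:
  targets:
    - [[0,0,0],[0,0,-0.7],1]
    - [[0,0,0],[0,0,0],1]

```text
t: 9.75
eef_pos: [0.5548, -0.1515, 0.2044]
ee_rot: [3.142, -0.0, -1.266]
force: [-2.3, 2.0, 14.1]
width: 0.0556
```

```bash
python3 st.py; python3 v.py w9
```

```text
9.75 [ 554.79 -151.49  204.36] [ 3.1416e+00 -2.0000e-04 -1.2665e+00] [-2.29  1.99 14.11] [ 0.99  1.17 -0.01] 0.0556 zb 23.36
blank z by depth [0.0386 0.0395 0.0379 0.0381 0.0373 0.0381 0.037  0.0381 0.0381 0.0376]
```

View pics/vw9.png

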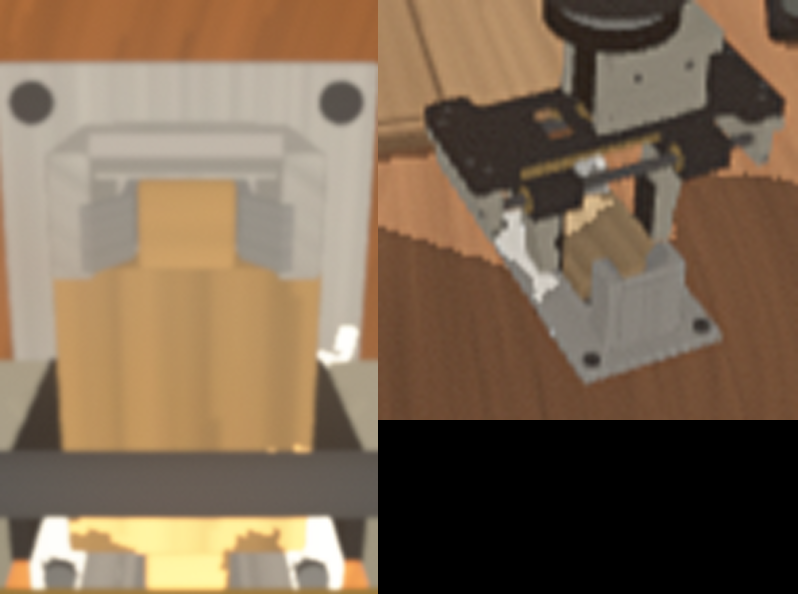

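The push stiffened suddenly: z held at 204.4 mm while the force rose to 14 N, which matches a rest at about 23.5 mm. I give one small extra press, then let go.

arm_command:
  targets:
    - [[0,0,0],[0,0,-0.7],1]
    - [[0,0,0],[0,0,0],1]
    - [[0,0,0],[0,0,0],1]

```text
t: 10.15
eef_pos: [0.5548, -0.1515, 0.2043]
ee_rot: [-3.141, -0.0, -1.266]
force: [-4.9, 3.6, 21.7]
width: 0.0559
```

```bash
python3 st.py
```

```text
10.15 [ 554.75 -151.49  204.32] [-3.1414e+00 -4.0000e-04 -1.2662e+00] [-4.88  3.63 21.74] [ 1.33  1.97 -0.05] 0.0559 zb 23.32
```

arm_command:
  targets:
    - [[0,0,0],[0,0,1.4],1]
    - [[0,0,0],[0,0,0],0.3]
    - [[0,0,0],[0,0,0],0]
    - [[0,0,0],[0,0,0],0]
    - [[0,0,0],[0,0,0],0]

```text
t: 10.65
eef_pos: [0.5547, -0.1515, 0.2036]
ee_rot: [3.141, 0.0, -1.267]
force: [0.5, 0.5, 0.3]
width: 0.0798
```

arm_command:
  targets:
    - [[0,0,0],[0,0,10],0]
    - [[0,0,0],[0,0,25],0]
    - [[0,0,0],[0,0,30],0]
    - [[0,0,0],[0,0,0],0]

```text
t: 11.05
eef_pos: [0.5565, -0.1516, 0.2738]
ee_rot: [-3.135, -0.003, -1.266]
force: [0.3, 0.5, 0.7]
width: 0.0878
```

```bash
python3 st.py; python3 v.py w10
```

```text
11.05 [ 556.49 -151.6   273.83] [-3.1350e+00 -2.8000e-03 -1.2657e+00] [0.31 0.51 0.73] [ 0.09 -0.11  0.03] 0.0878 zb 92.83
blank z by depth [0.0374 0.0386 0.0384 0.0388 0.0384 0.0391 0.038  0.0387 0.0388 0.0382]
```

View pics/vw10.png

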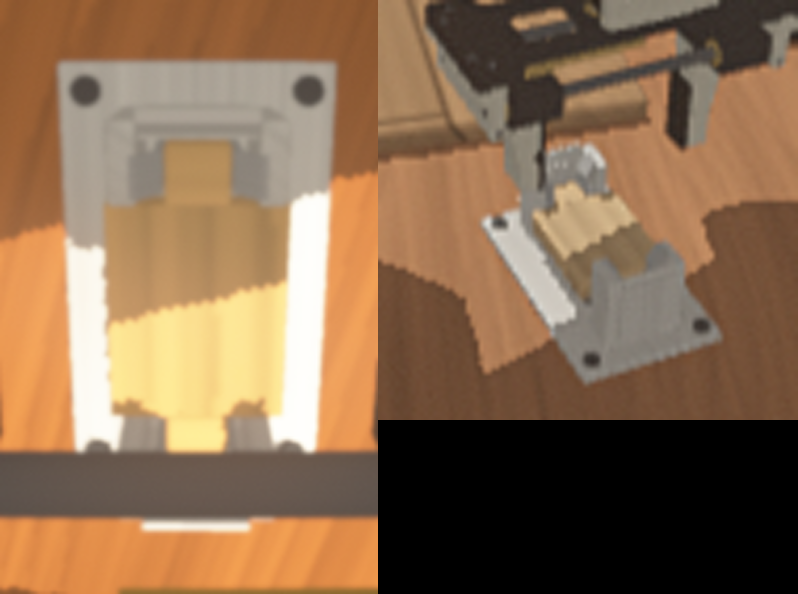

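The blank is released and seated with both ears in the clips, the far ear at (317,155) and the near one at (322,260). Next I back off to check flatness with a plane fit.

arm_command:
  targets:
    - [[0,0,0],[-6,18,10],0]
    - [[0,0,0],[-8,27,10],0]
    - [[0,0,0],[-6,20,10],0]
    - [[0,0,0],[0,0,0],0]
    - [[0,0,0],[0,0,0],0]
    - [[0,0,0],[0,0,0],0]

```text
t: 11.75
eef_pos: [0.5347, -0.0868, 0.2984]
ee_rot: [3.14, 0.0, -1.267]
force: [-0.1, -0.6, -0.5]
width: 0.0879
```

```bash
python3 st.py
cat > fl.py <<'E'
from h import *
import sys
p=snap("wrist",sys.argv[1]); 
a=p['im'][0:240,210:430,::-1]; cv2.imwrite(f"pics/{sys.argv[1]}c.png",cv2.resize(a,None,fx=2.5,fy=2.5,interpolation=cv2.INTER_CUBIC))
vv,uu=np.mgrid[0:235,200:440]; px=np.c_[uu.ravel(),vv.ravel()]
w=bydepth(p,px)*1000; dd=p['d'][px[:,1],px[:,0]]>0
a=.3035; M=np.array([[np.cos(a),np.sin(a)],[-np.sin(a),np.cos(a)]]); l=(w[:,:2]-[555,-151.2])@M.T; z=w[:,2]
def fit(m,n):
    A=np.c_[l[m],np.ones(m.sum())]; c,_,_,_=np.linalg.lstsq(A,z[m],rcond=None); r=z[m]-A@c
    k=abs(r)<3; c,_,_,_=np.linalg.lstsq(A[k],z[m][k],rcond=None)
    print(n,m.sum(),'z0 %.2f dz/dx %.4f dz/dy %.4f; tilt over 40mm y: %.2f'%(c[2],c[0],c[1],c[1]*40))
body=dd&(abs(l[:,0])<25)&(abs(l[:,1])<32)&(z>20)&(z<60); fit(body,'body')
base=dd&(abs(l[:,0])>33)&(abs(l[:,0])<42)&(abs(l[:,1])<70)&(z<15)&(z>-5); fit(base,'base')
for s in(1,-1):
    e=dd&(abs(l[:,0])<7)&(s*l[:,1]>38)&(s*l[:,1]<50)&(z<50)&(z>20); print('ear',s,e.sum(),np.median(z[e]).round(2))
E
python3 fl.py w11
```

```text
11.75 [534.74 -86.84 298.35] [ 3.1403e+00  3.0000e-04 -1.2671e+00] [-0.05 -0.63 -0.47] [ 0.01 -0.04  0.  ] 0.0879 zb 117.35
body 4551 z0 38.33 dz/dx -0.0003 dz/dy -0.0010; tilt over 40mm y: -0.04
base 2828 z0 7.19 dz/dx -0.0002 dz/dy -0.0016; tilt over 40mm y: -0.06
ear 1 210 38.19
ear -1 279 38.38
```

View pics/w11c.png

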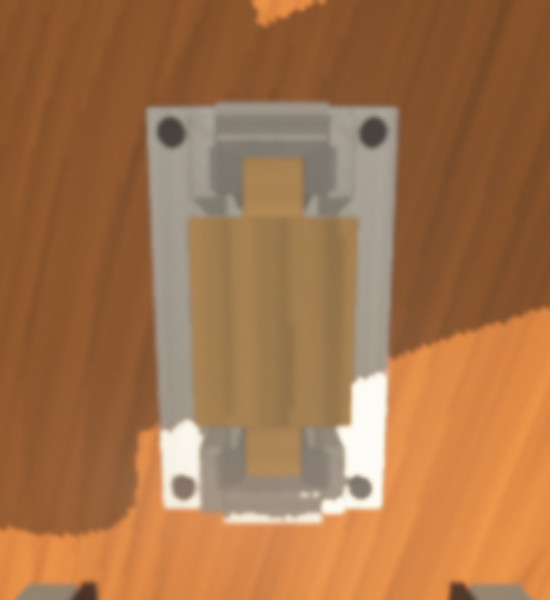

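The blank lies flat and parallel to the base, with its body spanning (286,87) to (352,170) in the full frame. I compare its underside with the rest height in the earlier picture.

Run:
```python
from h import *
p=load("w4"); vv,uu=np.mgrid[0:160,230:430]; px=np.c_[uu.ravel(),vv.ravel()]; w=bydepth(p,px)*1000
a=.3035; M=np.array([[np.cos(a),np.sin(a)],[-np.sin(a),np.cos(a)]]); l=(w[:,:2]-[555,-151.2])@M.T; z=w[:,2]
r=(abs(l[:,0])<14)&(abs(l[:,1])<11); print('rest',np.median(z[r]),z[r].std(),r.sum())
b=(abs(l[:,0])>33)&(abs(l[:,0])<42)&(abs(l[:,1])<60)&(z<15); print('base',np.median(z[b]))
```

```text
rest 24.28592590970169 0.7075495053840544 695
base 7.001971356349335
```

Run:
```python
from station import *
print(job_done())
```

```text
the job is handed in; nothing more can be done
None
```

The eared blank is seated in the jig and released, and the job was handed in at about 12 s with the gripper open and clear. I gripped it by its long sides, lowered the ears into both slots, and pressed until the push stiffened. It stopped at z = 204.3 mm, and I held the peak push to about 22 N.

- **Seated on the rest:** the blank's underside is 17.1 mm above the jig base. The rest measured 17.3 mm there before insertion, so it sits on the rest within about 0.2 mm.
- **Flat at both ends:** the ears are level within 0.2 mm, and the tilt is no more than 0.1 mm relative to the base.
- **Not confirmed directly:** the button values cannot be read, so I judged full seating from the depth readings and the stiffening. The expected slot drag of about 8 N barely showed in the force readings (0 to 4 N).
- **Camera disagreement:** the top camera placed things about 3 mm further along y than the wrist camera. I used the wrist camera, and the two agreed on the blank-to-jig offset within about 1 mm.
- **Other items:** the arm was not brought near anything else on the counter, but I took no final picture of those items to confirm it.

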